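# Pack the collet and lift the caddy

### The job

Pack the router caddy for carrying: put the loose collet into its open drawer, let go of it and push the drawer fully shut, then take the blue caddy by its top handle and lift it. Finish while still holding it, level and still, with its feet about 10 cm above the worktop and touching nothing else; do not tip the caddy on the way and leave everything else where it is.

Things in the scene. Friction and masses are not known exactly. Their poses are not given: they have to be found in the camera images.
- caddy: blue steel caddy, about 0.65 kg (varies), loose on the worktop on four rubber feet: case 130 (x) x 160 (y) x 70 mm high, with a carrying handle on top, 135 mm high in all. Origin at the centre of its underside (foot level); x points to its back, z up; the drawer is in its front (-x) face and slides out to -x.
- caddy_handle (a point): centre of the caddy's black handle bar, 125 mm above the foot level, above the middle of the case. The bar runs along the caddy's y: 14 mm thick (x), 20 mm high, 106 mm free length between two uprights at its ends; 45 mm clear gap between bar and case top. Axes are those of the caddy. The caddy with the collet balances within 1 cm of the point below this one.
- drawer_pull (a point): centre of the front surface of the grey drawer's steel pull, a bar 60 mm long (y), 12 mm high, standing 12 mm proud of the drawer front, 37 mm above foot level; it moves with the drawer. Axes are those of the caddy: push along +x to shut.
- drawer_bay (a point): point on the upper face of the drawer's floor (16 mm above foot level), 35 mm behind the inside of the drawer front, in the middle of its width; it moves with the drawer and is about the middle of the part that is uncovered at the start. Axes are those of the caddy. Inside the drawer is 113 mm long (x), 137 mm wide (y); its side walls rise 30 mm above the floor, the front (8 mm thick) 46 mm; the case top is 48 mm above the floor.
- drawer (a joint): how far the drawer stands open, m: 0 fully shut, 0.095 the outer stop; it starts 0.078 to 0.088 open. Sliding friction about 1 N; it stays where it is left. The caddy itself slides on the worktop if pushed with more than about 4 N.
- collet_centre (a point): centre (19 mm above its underside) of the loose metal collet standing on the worktop: a hexagonal nut foot 27 x 31 mm, 14 mm high, with a plain round grey body of 19 mm diameter above it to 38 mm high; about 0.08 kg. Its z axis points up. It may be on either side of the caddy.
- bit_red_centre (a point): bystander: router bit with red cutter, 30 x 22 x 62 mm high, standing shank up; point half-way up
- bit_blue_centre (a point): bystander: router bit with blue cutter, 37 x 27 x 52 mm high, standing shank up; point half-way up
- glue: bystander: yellow glue bottle standing, 44 x 62 x 208 mm high; origin at the centre of its underside
- spanner: bystander: flat steel spanner lying along its own y, 47 x 200 x 6 mm; origin at the centre of its underside
- tape_rule: bystander: red and black tape measure, 35 x 80 x 68 mm high; origin at the centre of its underside
- fence_front (a point): bystander, fixed: middle of the front face (towards the robot) of the yellow wooden router fence across the back, 430 mm long (y), standing on the worktop, 78 mm high; point half-way up. To its left, behind the glue bottle, stands a fixed black tool case 228 mm high

How it is judged (in metres and radians):
On the way, in this order (a step that is already met when the one before it is completed fails the run):
1. the collet lies in the open drawer and has been let go (x of collet_centre in the frame of drawer_bay between -0.035 and 0.078 m and y of collet_centre in the frame of drawer_bay between -0.068 and 0.068 m and z of collet_centre in the frame of drawer_bay between 0.004 and 0.035 m and value of joint drawer above 0.03 m and contact force between collet and the fingers below 0.1 N and linear speed of collet below 0.05 m/s), for 0.2 s.
2. the drawer is pushed fully shut with the collet in it, the caddy still standing on the worktop (x of collet_centre in the frame of drawer_bay between -0.035 and 0.078 m and y of collet_centre in the frame of drawer_bay between -0.068 and 0.068 m and z of collet_centre in the frame of drawer_bay between 0.004 and 0.035 m and value of joint drawer below 0.005 m and height (world z) of caddy below 0.015 m), for 0.2 s.
At the end, for the whole second after the job is handed in: The robot holds the caddy in its fingers: feet 70 to 140 mm above the worktop, tilted less than 0.09 rad (5 degrees), slower than 0.03 m/s and 0.12 rad/s, touching neither bottle, tape measure nor fence; the drawer shut to within 6 mm with the collet inside it (x of collet_centre in the frame of drawer_bay between -0.035 and 0.078 m and y of collet_centre in the frame of drawer_bay between -0.068 and 0.068 m and z of collet_centre in the frame of drawer_bay between 0.004 and 0.035 m and value of joint drawer below 0.006 m and height (world z) of caddy between 0.07 and 0.14 m and angle between caddy's own z axis and vertical below 0.09 rad and linear speed of caddy below 0.03 m/s and angular speed of caddy below 0.12 rad/s and contact force between caddy and the fingers above 2 N and contact force between caddy and glue below 0.2 N and contact force between caddy and router_fence below 0.2 N and contact force between caddy and tape_rule below 0.2 N); the arm keeps its last pose, push and grip.
It fails at once if the caddy is tipped by more than 0.3 rad (angle between caddy's own z axis and vertical above 0.3 rad).
It fails at once if a router bit, the glue bottle, the spanner or the tape measure is moved by more than 3 cm (distance of any of bit_red_centre, bit_blue_centre, glue, spanner, tape_rule from where it was at the start of the episode above 0.03 m).
It also fails if it takes over 62 s, if anything falls off the work surface, if the arm or the gripper's body presses on something with over 40 N, if the wrist force passes 120 N, or if a joint passes its speed limit or range.

### The arm

A 6-joint arm with a two-finger parallel gripper is mounted at the origin on a cart in front of the work surface, level with it; the furniture and walls round the work are solid. World frame = base frame: x ahead of the robot, y to its left, z up, the work surface at z = 0. Lengths are in mm, angles in rad, forces in N, time in s.
With the tool pointing down it reaches from about 275 to 750 mm from the base axis. Payload 10.2 kg.
Tool frame: the origin (TCP) lies at the very end of the fingers, on their centre line; the grasp point (between the pads) lies 19 mm behind it; z points along the fingers, y is the line along which they close (so a half turn about z gives the same grasp; the last joint's range is limited). The gripper opens to 85 mm and grips with 20 to 120 N. Pads are 22 mm wide; open, the fingers measure 114 mm over their backs; the gripper's body (76 mm by 85 mm) begins 54 mm behind the grasp point. The pads swing forward as they close: fully open they stand 13 mm farther back than shut.
Start: joints at [-1.528, 0.313, 1.498, -0, 1.331, -0.223], TCP at [137.894, -506.573, 231.294] pointing down, gripper open.
Joint ranges: [-2.94, 2.94], [-0.97, 2.17], [0.19, 2.56], [-1.23, 4.37], [0.02, 3.11], [-2.88, 2.88]. Speed limits (rad/s): [2.39, 2.39, 3.01, 3.14, 3.14, 3.14].

### API

Orientations are given as a unit quaternion [w, x, y, z].
In Python, from rig import ctrl, vision gives the robot as it stands. The module is installed in compiled form; this text tells all that it offers.
- The arm moves only by the tool play_rows, never from a script. Its arguments are lists of equal length, an entry for each row: "translation": the shift along the tool's x, y, z in m, a list of three; "rotation": the turn, a rotation vector about the tool's x, y, z in rad, a list of three; "gripper": the gripper's target within -1 to 1 (shut at 1, half-way at 0, fully open at -1). A call has 1 to 10 rows; each row is the pose to reach, as a shift and turn from the pose commanded when the call began, along the tool's axes at that moment; what a row does not reach only later rows make up. A row lasts 1/8 s, in which the tool goes at most 62.5 mm and 10.7 degrees, less where a joint would pass 70% of its speed; a pose out of reach is approached as far as the arm can. A call with a gripper value outside its range is refused whole. The fingers move at their own pace and stop on an object; "force" is the grip in N (left out, the last holds). Time passes only in rows, so rows that repeat a pose let the fingers close. It gives the time, the measured TCP pose, the force, the opening and the grip force at its end, in the units of the state.
- ctrl.sense(): the state, without advancing time (a new reading comes with each control period).
- vision.capture(name): name is "scene" or "top" or "wrist"; returns a dict with "pixels" (384x512x3 uint8, red, green, blue), "vfov" (degrees; the focal length in pixels is half the picture's height over the tangent of half this angle, whatever the lens; pixels are square), "cx", "cy" (the principal point, pixels), "rvec" (rotation vector, rad) and "tvec" (3), from world to camera coordinates, as OpenCV has them; the wrist camera has in their place "mount" (4x4, takes a point from camera to tool coordinates, whose origin is the TCP and whose axes are the flange's). Camera axes: x right, y down, z forward; pixel columns grow to the right and rows downward; lengths in mm; the calibration is good to about 2 mm. A picture is of the moment at which its call begins: read the wrist's pose just before it. There is no depth.
- ctrl.finish_job(): hands the job in; it is judged then, once.
The state is a dict: "time_s": time; "joints": joint angles; "dq": joint speeds; "tau": joint torques, N m; "eef_pos": TCP position; "ee_rot": TCP orientation; "force": force on the tool from outside, world axes, zero at the start; "wrist_torque": the same for the moment, N m; "grip_width": opening from 0.0 (shut) to 1.0 (fully open); "grip_force": force on a finger pad.
Only numpy, scipy, OpenCV 4.12 (cv2) and the standard library are available. Lean on these libraries where they do the work, as an engineer would, in place of code of your own. Each camera call takes 0.05 s, during which the arm holds its last target. There are 200 camera calls.

## Working session

There is one attempt and no reset: what is moved stays moved. The work goes in short steps, Python scripts to look and compute and a tool call to move; the robot and the scene stay as the last step left them, time stands still between calls to the robot, and variables do not carry over. Pictures are saved under pics/ and viewed, at most 10 in all, crops included, and the job is handed in when it is done.

Besides the shell and the picture viewer there is one more tool, called after ">>>" as name(argument=value, ...), one argument or row to a line, values as JSON. play_rows: Moves the arm, as the interface text tells. Its arguments: {"type":"object","properties":{"translation":{"type":"array"},"rotation":{"type":"array"},"gripper":{"type":"array"},"force":{"type":"number"}},"required":["translation","rotation","gripper"]}

```bash
mkdir -p pics; cat > h.py <<'E'
import numpy as np, cv2
from rig import ctrl, vision
from scipy.spatial.transform import Rotation as R
def cap(n,f=None):
    s=ctrl.sense(); c=vision.capture(n); im=c["pixels"]
    if f: cv2.imwrite("pics/"+f,im[:,:,::-1])
    fl=im.shape[0]/2/np.tan(np.radians(c["vfov"])/2)
    c["K"]=np.array([[fl,0,c["cx"]],[0,fl,c["cy"]],[0,0,1.]])
    if "rvec" in c:
        M=R.from_rotvec(np.ravel(c["rvec"])).as_matrix(); c["Rw"]=M.T; c["o"]=-M.T@np.ravel(c["tvec"])
    else:
        m=np.array(c["mount"]); T=R.from_quat(s["ee_rot"],scalar_first=True).as_matrix()
        c["Rw"]=T@m[:3,:3]; c["o"]=T@m[:3,3]+np.array(s["eef_pos"])
    return c
def ray(c,u,v): return c["Rw"]@np.linalg.solve(c["K"],[u,v,1.])
def onz(c,u,v,z): d=ray(c,u,v); return c["o"]+d*(z-c["o"][2])/d[2]
def proj(c,p): q=c["K"]@(c["Rw"].T@(np.array(p)-c["o"])); return q[:2]/q[2]
E
python3 - <<'E'
from h import *
s=ctrl.sense(); print(s)
for n in("scene","top"):
    c=cap(n,n+".png"); print(n,c["vfov"],c["cx"],c["cy"],c["o"],c["Rw"][:,2], {k:v for k,v in c.items() if k not in("pixels","K","Rw","o")})
a=cv2.imread("pics/scene.png");b=cv2.imread("pics/top.png")
cv2.imwrite("pics/t2.png",cv2.resize(b,(800,600),interpolation=cv2.INTER_CUBIC))
cv2.imwrite("pics/s2.png",cv2.resize(a,(800,600),interpolation=cv2.INTER_CUBIC))
E
```

```text
{'time_s': 0.0, 'joints': array([-1.52840363e+00,  3.13468972e-01,  1.49846618e+00,  1.55171646e-06,
        1.33099094e+00, -2.23389668e-01]), 'dq': array([-2.20980457e-05, -4.97521694e-04, -1.32885618e-04,  1.50410405e-03,
       -1.29769667e-03,  9.80530601e-04]), 'tau': array([-5.68370558e-05, -4.12265646e+01, -2.59738773e+01, -2.24227683e-04,
        4.15655828e-03, -1.57890111e-05]), 'eef_pos': array([ 137.88108368, -506.29588524,  230.71441647]), 'ee_rot': array([-6.63923544e-04,  9.91182758e-01,  1.32500172e-01,  6.10052720e-05]), 'force': array([-0.39202758, -0.00883596, -0.59257486]), 'wrist_torque': array([-0.00968431, -0.00814026,  0.02448242]), 'grip_force': 0.0, 'grip_width': 1.0009003288466878}
scene 44.16079573803681 265.93905441768726 186.11027955819893 [171.0986267  856.89709639 809.76433121] [ 0.35914883 -0.72659081 -0.58572853] {'vfov': 44.16079573803681, 'cx': 265.93905441768726, 'cy': 186.11027955819893, 'rvec': array([ 0.5833751 , -2.55749997,  1.30399021]), 'tvec': array([ 535.70193881,  245.1524995 , 1035.46575544])}
top 49.5838957002469 258.95331869122697 190.5242207541139 [ 503.0701528    11.06886843 1084.37147567] [ 0.1230083  -0.02280519 -0.99214358] {'vfov': 49.5838957002469, 'cx': 258.95331869122697, 'cy': 190.5242207541139, 'rvec': array([ 2.13751729, -2.19685389,  0.15713328]), 'tvec': array([   4.36840642,  632.76898609, 1014.22281724])}
```

View pics/t2.png

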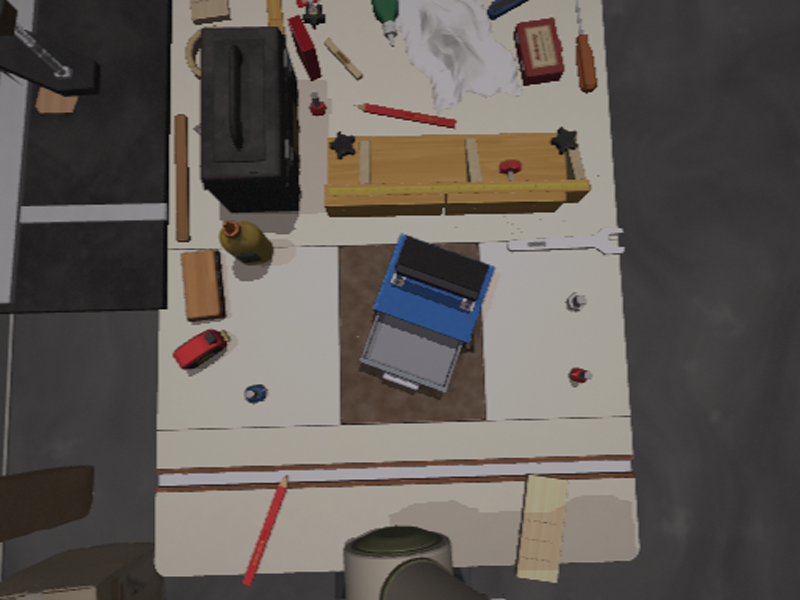

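View pics/s2.png

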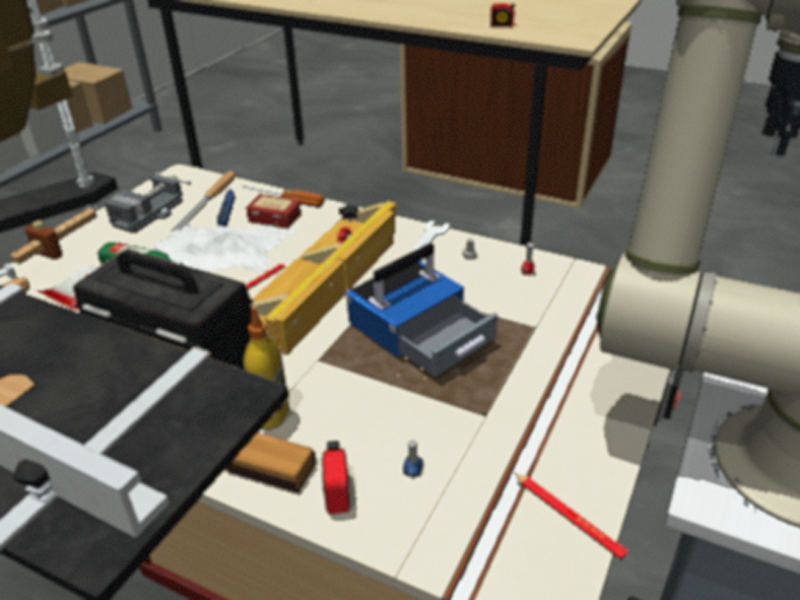

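The top view shows the caddy at (430,290) of 800x600, yawed, with its drawer open towards the robot. The collet is at (575,301), between the spanner at (565,242) and the red bit at (579,376). The blue bit, tape and glue are on the left. The scene view agrees.

```bash
python3 - <<'E'
from h import *
np.set_printoptions(precision=1,suppress=True)
c=cap("top")
P=lambda u,v,z:onz(c,u*.64,v*.64,z)[:2]
print("collet",P(576,298,30),P(575,308,0))
print("red",P(579,376,30),"spanner",P(565,242,3),P(510,243,3),P(622,240,3))
print("glue",P(248,248,80),"blue",P(255,394,25))
print("drawer front corners z62", P(361,365,62),P(449,391,62),"pull",P(385,377,37),P(418,388,37))
print("case top front edge z70 L R",P(375,310,70),P(480,343,70),"back R",P(494,266,70))
print("handle black",[P(*q,135) for q in((402,247),(397,268),(494,269),(486,297))])
s=cap("scene")
Q=lambda u,v,z:onz(s,u*.64,v*.64,z)[:2]
print("scene: collet foot",Q(470,255,0),"top",Q(470,239,38))
print("scene: handle ends top",Q(375,282,135),Q(433,248,135))
i=c["pixels"]; z=cv2.resize(i[140:260,220:330],None,fx=4,fy=4,interpolation=cv2.INTER_CUBIC)
j=s["pixels"]; y=cv2.resize(j[145:245,215:325],None,fx=3,fy=3,interpolation=cv2.INTER_CUBIC)
w=np.zeros((480,780,3),np.uint8); w[:,:440]=z; w[:300,445:775]=y
cv2.imwrite("pics/crop.png",w[:,:,::-1])
E
```

```text
collet [ 625.9 -295. ] [ 612.5 -300.9]
red [ 498.6 -292. ] spanner [ 725.6 -289.9] [ 726.2 -195.7] [ 726.7 -387.9]
glue [712.4 231. ] blue [484.8 231.6]
drawer front corners z62 [525.6  58.8] [481.3 -77.5] pull [505.9  22. ] [487.  -30.2]
case top front edge z70 L R [610.6  34.8] [ 554.4 -128.1] back R [ 675.8 -155.6]
handle black [array([696.8,  -9. ]), array([665.4,  -0.7]), array([ 660.2, -144.7]), array([ 618.7, -131. ])]
scene: collet foot [ 622.5 -304.1] top [ 623.5 -303. ]
scene: handle ends top [653.4  25.9] [ 612.2 -104. ]
```

View pics/crop.png

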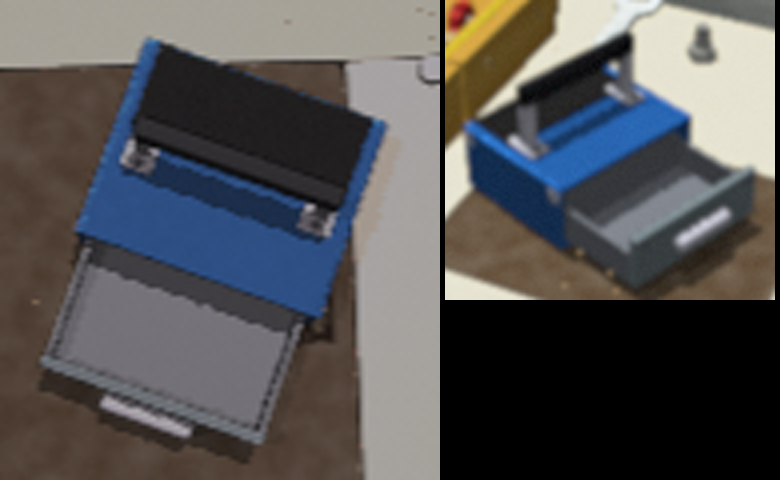

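>>> play_rows(
  translation=[
    [0.03,-0.005,0],
    [0.09,-0.017,0],
    [0.15,-0.028,0],
    [0.21,-0.04,0],
    [0.27,-0.051,0],
    [0.33,-0.063,0],
    [0.39,-0.074,0],
    [0.44,-0.084,0],
    [0.461,-0.088,0],
    [0.461,-0.088,0],
  ],
  rotation=[
    [0,0,0.05],
    [0,0,0.15],
    [0,0,0.25],
    [0,0,0.35],
    [0,0,0.45],
    [0,0,0.55],
    [0,0,0.588],
    [0,0,0.588],
    [0,0,0.588],
    [0,0,0.588],
  ],
  gripper=[-1,-1,-1,-1,-1,-1,-1,-1,-1,-1],
  force=40,
)

```text
time_s: 1.45
eef_pos: [560.4, -299.6, 230.6]
ee_rot: [-0.0, 0.987, -0.159, -0.0]
force: [-0.8, -1.0, 0.5]
grip_width: 0.997
grip_force: 0.0
```

```bash
cat >> h.py <<'E'
def togo(p,yaw=None):
    "shift/turn in tool axes (m, rad) to reach world point p (mm) pointing down with tool x at yaw (deg)"
    s=ctrl.sense(); T=R.from_quat(s["ee_rot"],scalar_first=True)
    t=T.inv().apply(np.array(p)-s["eef_pos"])/1000
    r=np.zeros(3)
    if yaw is not None: r=(T.inv()*R.from_euler('z',yaw,degrees=True)*R.from_euler('x',180,degrees=True)).as_rotvec()
    print("togo",np.round(t,4),np.round(r,3))
E
python3 - <<'E'
from h import *
np.set_printoptions(precision=2,suppress=True)
s=ctrl.sense(); print(s["time_s"],s["eef_pos"],s["joints"],s["force"])
c=cap("wrist","w1.png"); print(c["mount"],c["o"],c["Rw"][:,2],proj(c,[618,-302,38]))
togo([618,-302,120],-18.5)
E
```

```text
1.45 [ 560.39 -299.61  230.61] [-0.68  0.56  1.13  0.    1.45  1.22] [-0.85 -0.98  0.52]
[[   0.     -0.96   -0.29   74.85]
 [   1.      0.      0.     -0.84]
 [   0.     -0.29    0.96 -142.25]
 [   0.      0.      0.      1.  ]] [ 631.8  -322.45  372.79] [-0.28  0.09 -0.96] [244.75 118.64]
togo [ 0.06 -0.02  0.11] [-0.  0.  0.]
```

View pics/w1.png

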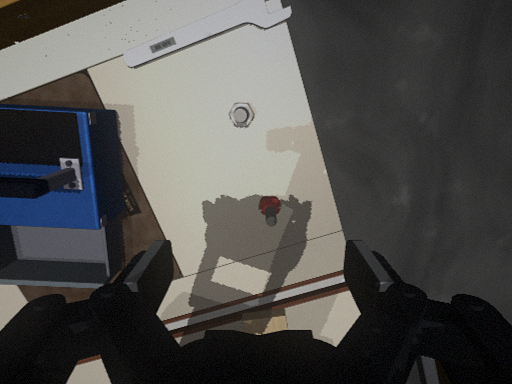

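The wrist view shows the collet's nut at about (241,115), its round top at (240,116), and the red bit at (269,208).

```bash
python3 - <<'E'
from h import *
np.set_printoptions(precision=1,suppress=True)
c=cap("wrist"); g=c["pixels"]
a=g[95:135,220:262].astype(int); m=((a.max(2)<185)).astype(np.uint8)
n,l,st,ce=cv2.connectedComponentsWithStats(m); k=1+np.argmax(st[1:,4]); u,v=ce[k]+[220,95]; print(st[k],u,v)
print(onz(c,u,v,14),onz(c,240,116,38),onz(c,241,115,14))
p=onz(c,u,v,14)
togo([*p[:2],100],-18.5);togo([*p[:2],17],-18.5)
E
```

```text
[  7   0  35  35 721] 242.78085991678225 111.24826629680999
[ 624.9 -302.    14. ] [ 621.4 -298.8   38. ] [ 621.5 -298.6   14. ]
togo [ 0.1 -0.   0.1] [0. 0. 0.]
togo [ 0.1 -0.   0.2] [0. 0. 0.]
```

>>> play_rows(
  translation=[
    [0.03,-0.01,0.02],
    [0.058,-0.0195,0.06],
    [0.058,-0.0195,0.11],
    [0.058,-0.0195,0.15],
    [0.058,-0.0195,0.18],
    [0.058,-0.0195,0.2],
    [0.058,-0.0195,0.2135],
    [0.058,-0.0195,0.2135],
    [0.058,-0.0195,0.2135],
  ],
  rotation=[
    [0,0,0],
    [0,0,0],
    [0,0,0],
    [0,0,0],
    [0,0,0],
    [0,0,0],
    [0,0,0],
    [0,0,0],
    [0,0,0],
  ],
  gripper=[-1,-1,-1,-1,-1,-1,-1,-1,-1],
)

```text
time_s: 2.68
eef_pos: [621.3, -300.9, 19.0]
ee_rot: [0.0, 0.987, -0.16, 0.001]
force: [-0.5, -0.2, 0.1]
grip_width: 1.002
grip_force: 0.0
```

>>> play_rows(
  translation=[
    [0,0,0],
    [0,0,0],
    [0,0,0],
    [0,0,0],
    [0,0,0],
    [0,0,0],
    [0,0,0],
    [0,0,0],
  ],
  rotation=[
    [0,0,0],
    [0,0,0],
    [0,0,0],
    [0,0,0],
    [0,0,0],
    [0,0,0],
    [0,0,0],
    [0,0,0],
  ],
  gripper=[1,1,1,1,1,1,1,1],
  force=40,
)

```text
time_s: 3.68
eef_pos: [620.9, -300.5, 18.0]
ee_rot: [0.0, 0.987, -0.16, 0.0]
force: [0.1, -0.0, 3.7]
grip_width: 0.204
grip_force: 39.2
```

>>> play_rows(
  translation=[
    [0,0,-0.03],
    [0,0,-0.08],
    [0,0,-0.14],
    [-0.02,-0.03,-0.19],
    [-0.05,-0.07,-0.2],
    [-0.085,-0.115,-0.2],
    [-0.12,-0.16,-0.2],
    [-0.15,-0.205,-0.2],
    [-0.175,-0.235,-0.2],
    [-0.175,-0.235,-0.2],
  ],
  rotation=[
    [0,0,0],
    [0,0,0],
    [0,0,0],
    [0,0,0],
    [0,0,0],
    [0,0,0],
    [0,0,0],
    [0,0,0],
    [0,0,0],
    [0,0,0],
  ],
  gripper=[1,1,1,1,1,1,1,1,1,1],
)

```text
time_s: 4.92
eef_pos: [528.3, -20.0, 217.7]
ee_rot: [-0.0, 0.987, -0.159, -0.0]
force: [0.2, 0.2, -1.6]
grip_width: 0.201
grip_force: 39.2
```

```bash
python3 - <<'E'
from h import *
np.set_printoptions(precision=1,suppress=True)
s=ctrl.sense(); print(s["time_s"],s["eef_pos"],s["grip_width"],s["grip_force"])
c=cap("wrist","w2.png")
cv2.imwrite("pics/w2b.png",cv2.resize(c["pixels"][:,:,::-1],(800,600),interpolation=cv2.INTER_CUBIC))
E
```

```text
4.925 [528.3 -20.  217.7] 0.20138909242489825 39.20848309993744
```

View pics/w2b.png

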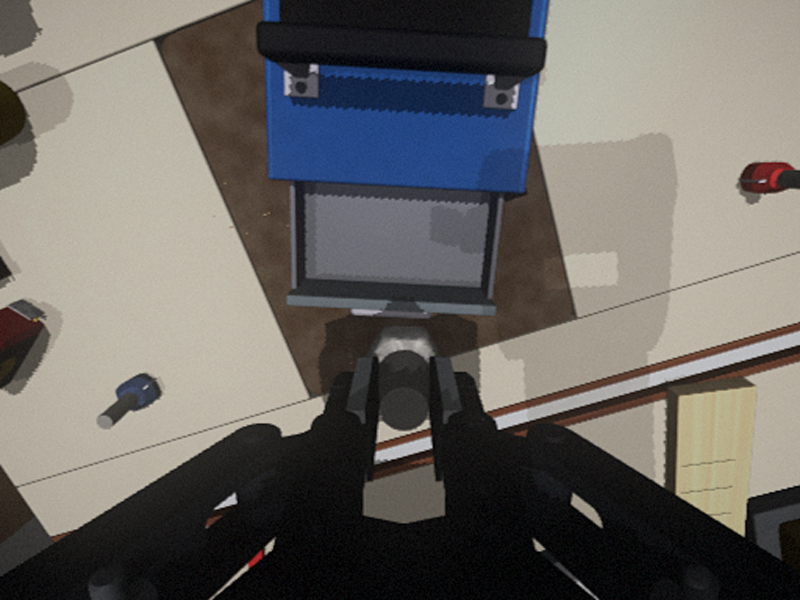

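The wrist view shows the collet held upright. The open drawer is at (290-500,185-310), the case front edge runs (269,177)-(526,190), and the handle bar runs (260,38)-(545,55).

```bash
python3 - <<'E'
from h import *
np.set_printoptions(precision=1,suppress=True)
c=cap("wrist"); P=lambda u,v,z:onz(c,u*.64,v*.64,z)[:2]
def seg(n,a,b,z):
    A,B=P(*a,z),P(*b,z); d=A-B; print(n,A,B,"mid",(A+B)/2,"len %.1f yaw %.1f"%(np.hypot(*d),np.degrees(np.arctan2(-d[0],d[1]))))
seg("case front",(269,178),(526,191),70)
seg("case left",(265,40),(269,178),70)
seg("drawer front outer",(288,304),(495,314),62)
seg("drawer front inner",(288,291),(497,303),62)
seg("bar front/top edge",(260,47),(545,64),135)
seg("bar back top edge",(266,23),(545,38),135)
seg("uprights",(302,80),(502,96),70)
E
```

```text
case front [614.4  38.1] [ 557.3 -110.1] mid [585.9 -36. ] len 158.9 yaw -21.1
case left [685.1  10.3] [614.4  38.1] mid [649.8  24.2] len 75.9 yaw -111.5
drawer front outer [533.5  61.1] [482.  -71.8] mid [507.8  -5.4] len 142.5 yaw -21.2
drawer front inner [542.1  57.5] [489.3 -75.1] mid [515.7  -8.8] len 142.8 yaw -21.7
bar front/top edge [664.2   1.3] [ 618.1 -116.6] mid [641.2 -57.7] len 126.6 yaw -21.4
bar back top edge [672.   -4.9] [ 628.2 -119. ] mid [650.1 -62. ] len 122.2 yaw -21.0
uprights [659.3  -1.8] [ 614.6 -109.8] mid [636.9 -55.8] len 116.9 yaw -22.5
```

>>> play_rows(
  translation=[
    [0.012,-0.003,0.01],
    [0.019,-0.0053,0.04],
    [0.019,-0.0053,0.08],
    [0.019,-0.0053,0.12],
    [0.019,-0.0053,0.145],
    [0.019,-0.0053,0.165],
    [0.019,-0.0053,0.175],
    [0.019,-0.0053,0.18],
    [0.019,-0.0053,0.1825],
    [0.019,-0.0053,0.1825],
  ],
  rotation=[
    [0,0,0.049],
    [0,0,0.049],
    [0,0,0.049],
    [0,0,0.049],
    [0,0,0.049],
    [0,0,0.049],
    [0,0,0.049],
    [0,0,0.049],
    [0,0,0.049],
    [0,0,0.049],
  ],
  gripper=[1,1,1,1,1,1,1,1,1,1],
)

```text
time_s: 6.28
eef_pos: [549.1, -23.2, 35.7]
ee_rot: [0.0, 0.983, -0.185, 0.0]
force: [0.1, -0.6, -0.3]
grip_width: 0.204
grip_force: 39.2
```

>>> play_rows(
  translation=[
    [0,0,0.0],
    [0,0,0.0],
    [0,0,0.0],
    [0,0,0.0],
  ],
  rotation=[
    [0,0,0],
    [0,0,0],
    [0,0,0],
    [0,0,0],
  ],
  gripper=[0.3,0.2,0.1,0],
)

```text
time_s: 6.78
eef_pos: [548.9, -23.1, 35.4]
ee_rot: [0.0, 0.983, -0.185, 0.0]
force: [0.7, 0.7, -0.3]
grip_width: 0.501
grip_force: 0.0
```

>>> play_rows(
  translation=[
    [0,0,-0.02],
    [0,0,-0.06],
    [0,0,-0.12],
    [-0.03,0,-0.165],
    [-0.07,0,-0.165],
    [-0.115,0,-0.165],
    [-0.115,0,-0.165],
    [-0.115,0,-0.165],
  ],
  rotation=[
    [0,0,0],
    [0,0,0],
    [0,0,0],
    [0,0,0],
    [0,0,0],
    [0,0,0],
    [0,0,0],
    [0,0,0],
  ],
  gripper=[0,0,0.5,1,1,1,1,1],
)

```text
time_s: 7.78
eef_pos: [442.4, 18.4, 200.6]
ee_rot: [0.0, 0.983, -0.185, 0.001]
force: [-0.1, 0.3, 0.8]
grip_width: -0.001
grip_force: 0.0
```

```bash
python3 - <<'E'
from h import *
np.set_printoptions(precision=1,suppress=True)
s=ctrl.sense(); print(s["time_s"],s["eef_pos"],s["grip_width"])
c=cap("wrist","w3.png")
print(proj(c,[507.8,-5.4,62])*1.5625,proj(c,[496.6,-1,37])*1.5625,proj(c,[548,-21,54])*1.5625)
cv2.imwrite("pics/w3b.png",cv2.resize(c["pixels"][:,:,::-1],(800,600),interpolation=cv2.INTER_CUBIC))
E
```

```text
7.775 [442.4  18.4 200.6] -0.0009182711228956332
[402.3 166.6] [402.3 185.1] [402.3  89.3]
```

View pics/w3b.png

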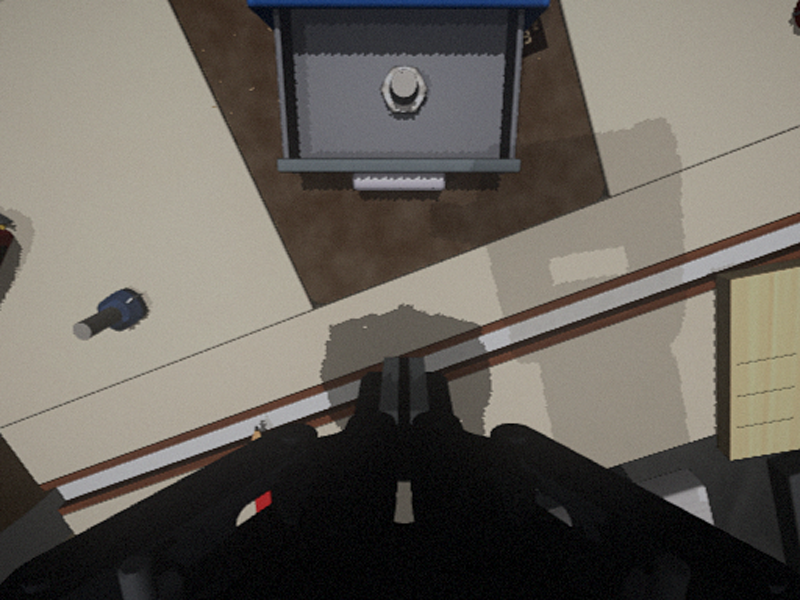

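The collet stands at (403,90) in the drawer, and the pull at (399,183) is straight ahead of the closed fingers.

>>> play_rows(
  translation=[
    [0,0,0.03],
    [0,0,0.07],
    [0,0,0.11],
    [0,0,0.14],
    [0,0,0.16],
    [0,0,0.1705],
    [0.015,0,0.1705],
    [0.028,0,0.1705],
    [0.035,0,0.1705],
    [0.039,0,0.1705],
  ],
  rotation=[
    [0,0,0],
    [0,0,0],
    [0,0,0],
    [0,0,0],
    [0,0,0],
    [0,0,0],
    [0,0,0],
    [0,0,0],
    [0,0,0],
    [0,0,0],
  ],
  gripper=[1,1,1,1,1,1,1,1,1,1],
)

```text
time_s: 9.07
eef_pos: [478.4, 4.3, 29.9]
ee_rot: [-0.0, 0.983, -0.185, 0.0]
force: [0.1, -0.3, -0.4]
grip_width: -0.003
grip_force: 0.0
```

>>> play_rows(
  translation=[
    [0.003,0,0],
    [0.006,0,0],
    [0.01,0,0],
    [0.014,0,0],
    [0.019,0,0],
    [0.024,0,0],
    [0.029,0,0],
    [0.034,0,0],
    [0.039,0,0],
    [0.044,0,0],
  ],
  rotation=[
    [0,0,0],
    [0,0,0],
    [0,0,0],
    [0,0,0],
    [0,0,0],
    [0,0,0],
    [0,0,0],
    [0,0,0],
    [0,0,0],
    [0,0,0],
  ],
  gripper=[1,1,1,1,1,1,1,1,1,1],
)

```text
time_s: 10.32
eef_pos: [519.4, -11.6, 29.8]
ee_rot: [0.0, 0.983, -0.185, -0.0]
force: [-1.9, -0.2, 1.0]
grip_width: -0.001
grip_force: 0.6
```

>>> play_rows(
  translation=[
    [0.005,0,0],
    [0.01,0,0],
    [0.015,0,0],
    [0.02,0,0],
    [0.025,0,0],
    [0.029,0,0],
    [0.032,0,0],
    [0.035,0,0],
    [0.037,0,0],
    [0.038,0,0],
  ],
  rotation=[
    [0,0,0],
    [0,0,0],
    [0,0,0],
    [0,0,0],
    [0,0,0],
    [0,0,0],
    [0,0,0],
    [0,0,0],
    [0,0,0],
    [0,0,0],
  ],
  gripper=[1,1,1,1,1,1,1,1,1,1],
)

```text
time_s: 11.58
eef_pos: [554.5, -25.3, 29.8]
ee_rot: [0.0, 0.983, -0.185, -0.0]
force: [-0.4, 0.2, 0.7]
grip_width: 0.005
grip_force: 0.5
```

>>> play_rows(
  translation=[
    [0.001,0,0],
    [0.002,0,0],
    [0.003,0,0],
    [0.004,0,0],
    [0.005,0,0],
    [0.006,0,0],
    [0.007,0,0],
    [0.008,0,0],
  ],
  rotation=[
    [0,0,0],
    [0,0,0],
    [0,0,0],
    [0,0,0],
    [0,0,0],
    [0,0,0],
    [0,0,0],
    [0,0,0],
  ],
  gripper=[1,1,1,1,1,1,1,1],
)

```text
time_s: 12.58
eef_pos: [561.5, -27.9, 29.7]
ee_rot: [-0.0, 0.983, -0.184, -0.001]
force: [-3.6, 1.9, 2.5]
grip_width: 0.003
grip_force: 2.2
```

>>> play_rows(
  translation=[
    [0.001,0,0],
    [0.002,0,0],
    [0.003,0,0],
  ],
  rotation=[
    [0,0,0],
    [0,0,0],
    [0,0,0],
  ],
  gripper=[1,1,1],
)

```text
time_s: 12.95
eef_pos: [564.7, -29.2, 29.8]
ee_rot: [-0.0, 0.983, -0.184, -0.0]
force: [-3.3, 1.8, 1.1]
grip_width: -0.0
grip_force: 2.1
```

>>> play_rows(
  translation=[
    [0.001,0,0],
    [0.002,0,0],
    [0.003,0,0],
  ],
  rotation=[
    [0,0,0],
    [0,0,0],
    [0,0,0],
  ],
  gripper=[1,1,1],
)

```text
time_s: 13.32
eef_pos: [567.6, -30.4, 29.8]
ee_rot: [-0.0, 0.983, -0.185, -0.0]
force: [-4.0, 1.6, 1.7]
grip_width: 0.001
grip_force: 2.1
```

>>> play_rows(
  translation=[
    [-0.01,0,0],
    [-0.03,0,0],
    [-0.04,0,-0.03],
    [-0.04,0,-0.08],
    [-0.03,0,-0.14],
    [-0.02,0,-0.19],
    [-0.02,0,-0.22],
    [-0.02,0,-0.22],
    [-0.02,0,-0.22],
  ],
  rotation=[
    [0,0,0],
    [0,0,0],
    [0,0,0],
    [0,0,0],
    [0,0,0],
    [0,0,0],
    [0,0,0],
    [0,0,0],
    [0,0,0],
  ],
  gripper=[1,1,1,1,0,-1,-1,-1,-1],
)

```text
time_s: 14.45
eef_pos: [548.5, -23.0, 248.7]
ee_rot: [-0.0, 0.983, -0.185, -0.001]
force: [0.4, -0.3, -1.1]
grip_width: 1.002
grip_force: 0.0
```

```bash
python3 - <<'E'
from h import *
np.set_printoptions(precision=1,suppress=True)
s=ctrl.sense(); print(s["time_s"],s["eef_pos"],s["grip_width"])
c=cap("wrist","w4.png")
print(proj(c,[653.5,-62.4,135])*1.5625)
cv2.imwrite("pics/w4b.png",cv2.resize(c["pixels"][:,:,::-1],(800,600),interpolation=cv2.INTER_CUBIC))
E
```

```text
14.45 [548.5 -23.  248.7] 1.0022060721438264
[402.5  80.7]
```

View pics/w4b.png

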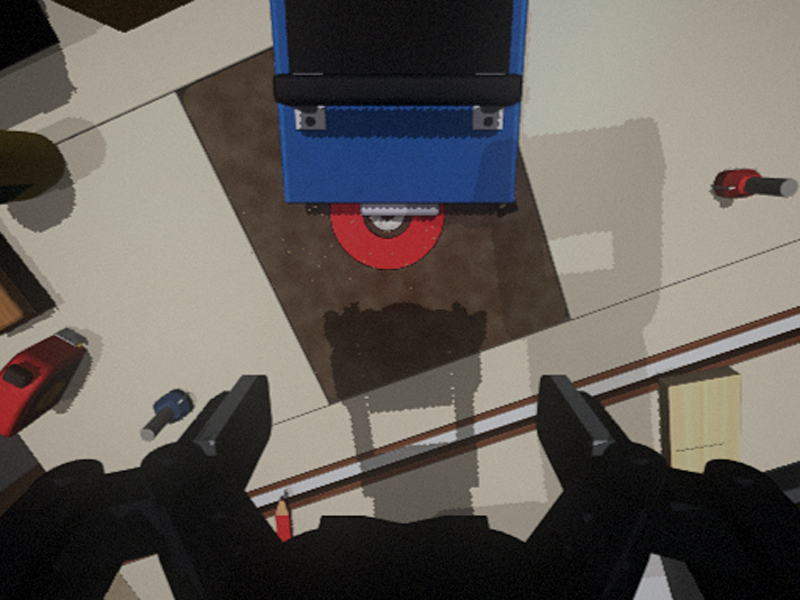

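The drawer is shut: its pull at (400,210) is against the case. The bar is at (274-522, 75-105), level in the picture.

```bash
python3 - <<'E'
from h import *
np.set_printoptions(precision=1,suppress=True)
c=cap("wrist"); P=lambda u,v,z:onz(c,u*.64,v*.64,z)[:2]
a=np.radians(-21.3); X=np.array([np.cos(a),np.sin(a)])
b=P(398,75,135)-7*X; f=P(398,105,115)+7*X; g=P(400,203,70)+65*X
print(b,f,g)
g=c["pixels"][:,255].astype(int).sum(1)[40:75]; print(g)
h=(P(398,75,135)-7*X+P(398,105,115)+7*X)/2
s=ctrl.sense();T=R.from_quat(s["ee_rot"],scalar_first=True)
print(h,T.inv().apply(np.array([*h,104])-s["eef_pos"]))
E
```

```text
[650.1 -58.6] [651.8 -59. ] [651.2 -59.7]
[ 51  67  65  60  68  70  55  26  67  54  83  64  86  88  73  81  76  71
  60  65  81  75  45  49  36  13  38  96 233 162 115 104 118 107 111]
[650.9 -58.8] [108.8  -3.8 144.2]
```

>>> play_rows(
  translation=[
    [0.02,0,0],
    [0.04,-0.002,0],
    [0.06,-0.002,0],
    [0.08,-0.003,0],
    [0.1,-0.004,0],
    [0.109,-0.004,0],
    [0.109,-0.004,0],
    [0.109,-0.004,0],
    [0.109,-0.004,0.02],
    [0.109,-0.004,0.04],
  ],
  rotation=[
    [0,0,-0.16],
    [0,0,-0.33],
    [0,0,-0.5],
    [0,0,-0.67],
    [0,0,-0.84],
    [0,0,-1.01],
    [0,0,-1.18],
    [0,0,-1.35],
    [0,0,-1.5],
    [0,0,-1.571],
  ],
  gripper=[-1,-1,-1,-1,-1,-1,-1,-1,-1,-1],
)

```text
time_s: 15.8
eef_pos: [651.7, -58.9, 208.1]
ee_rot: [-0.001, 0.824, 0.566, -0.0]
force: [0.0, 0.1, 0.0]
grip_width: 1.0
grip_force: 0.0
```

```bash
python3 - <<'E'
from h import *
np.set_printoptions(precision=4,suppress=True)
print(ctrl.sense()["eef_pos"]); togo([650.9,-58.8,104],68.7)
E
```

```text
[651.65   -58.8619 208.0791]
togo [-0.0002 -0.0006  0.1041] [-0.001  0.     0.004]
```

>>> play_rows(
  translation=[
    [0,0,0.02],
    [0,0,0.045],
    [0,0,0.07],
    [0,0,0.09],
    [0,0,0.1],
    [0,0,0.104],
    [0,0,0.104],
    [0,0,0.104],
  ],
  rotation=[
    [0,0,0.003],
    [0,0,0.003],
    [0,0,0.003],
    [0,0,0.003],
    [0,0,0.003],
    [0,0,0.003],
    [0,0,0.003],
    [0,0,0.003],
  ],
  gripper=[-1,-1,-1,-1,-1,-1,-1,-1],
)

```text
time_s: 16.8
eef_pos: [652.2, -59.0, 106.5]
ee_rot: [0.0, 0.826, 0.563, 0.0]
force: [0.2, -0.5, -0.3]
grip_width: 1.0
grip_force: 0.0
```

>>> play_rows(
  translation=[
    [0,0,0],
    [0,0,0],
    [0,0,0],
    [0,0,0],
    [0,0,0],
    [0,0,0],
    [0,0,0],
    [0,0,0],
    [0,0,0],
  ],
  rotation=[
    [0,0,0],
    [0,0,0],
    [0,0,0],
    [0,0,0],
    [0,0,0],
    [0,0,0],
    [0,0,0],
    [0,0,0],
    [0,0,0],
  ],
  gripper=[-0.5,0,0.4,0.6,0.8,1,1,1,1],
  force=90,
)

```text
time_s: 17.92
eef_pos: [651.8, -58.8, 105.9]
ee_rot: [-0.0, 0.826, 0.563, -0.0]
force: [-4.3, 2.5, 4.6]
grip_width: 0.151
grip_force: 88.4
```

Gripped the bar (about 13 mm). Now I lift slowly.

>>> play_rows(
  translation=[
    [0,0,-0.003],
    [0,0,-0.008],
    [0,0,-0.015],
    [0,0,-0.025],
    [0,0,-0.035],
    [0,0,-0.045],
    [0,0,-0.055],
    [0,0,-0.065],
    [0,0,-0.073],
    [0,0,-0.08],
  ],
  rotation=[
    [0,0,0],
    [0,0,0],
    [0,0,0],
    [0,0,0],
    [0,0,0],
    [0,0,0],
    [0,0,0],
    [0,0,0],
    [0,0,0],
    [0,0,0],
  ],
  gripper=[1,1,1,1,1,1,1,1,1,1],
)

```text
time_s: 19.18
eef_pos: [651.9, -58.9, 186.3]
ee_rot: [0.0, 0.826, 0.563, -0.0]
force: [-0.6, 0.4, -6.1]
grip_width: 0.147
grip_force: 87.7
```

>>> play_rows(
  translation=[
    [0,0,-0.006],
    [0,0,-0.012],
    [0,0,-0.017],
    [0,0,-0.021],
    [0,0,-0.022],
    [0,0,-0.022],
    [0,0,-0.022],
    [0,0,-0.022],
    [0,0,-0.022],
    [0,0,-0.022],
  ],
  rotation=[
    [0,0,0],
    [0,0,0],
    [0,0,0],
    [0,0,0],
    [0,0,0],
    [0,0,0],
    [0,0,0],
    [0,0,0],
    [0,0,0],
    [0,0,0],
  ],
  gripper=[1,1,1,1,1,1,1,1,1,1],
)

```text
time_s: 20.42
eef_pos: [651.9, -58.9, 207.8]
ee_rot: [-0.0, 0.826, 0.563, -0.0]
force: [0.1, -0.2, -6.9]
grip_width: 0.145
grip_force: 87.8
```

```bash
python3 - <<'E'
from h import *
s=ctrl.sense(); print(s["time_s"],s["eef_pos"],s["force"],s["wrist_torque"],abs(s["dq"]).max())
a=cap("scene")["pixels"][130:270,190:340]; b=cap("wrist")["pixels"]
w=np.zeros((384,790,3),np.uint8); w[:280,:300]=cv2.resize(a,(300,280),interpolation=cv2.INTER_CUBIC); w[:369,300:]=cv2.resize(b,(490,369))
cv2.imwrite("pics/end.png",w[:,:,::-1])
E
```

```text
20.425 [651.90715893 -58.9429872  207.75889461] [ 0.07921126 -0.19109014 -6.90341921] [-0.00130444  0.01418342  0.00231912] 0.0016978894007332864
```

View pics/end.png

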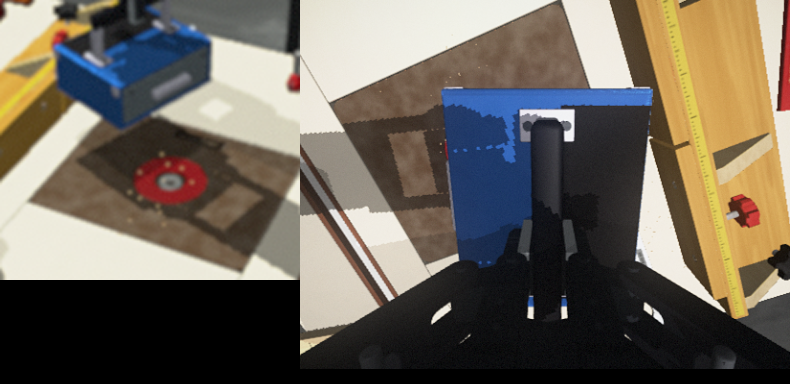

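The caddy hangs level about 10 cm up, with the drawer shut (pull at (172,78)) and the fence clear of it. Handing in.

```bash
python3 -c "
from rig import ctrl
print(ctrl.finish_job())"
```

```text
the job is handed in; nothing more can be done
None
```

I handed the job in at about 20 s: the collet is in the shut drawer and the caddy is held level and still by its handle, feet about 10 cm up and clear of the fence; no verdict came back.

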